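# Set the nursery dresser in order for the night

### The arm

A 6-joint arm with a two-finger parallel gripper is mounted at the origin on the work surface. World frame = base frame: x ahead of the robot, y to its left, z up, the work surface at z = 0. Lengths are in m, angles in rad, forces in N, time in s.
With the tool pointing down it reaches from about 0.2 to 0.875 m from the base axis. Payload 3.4 kg.
Tool frame: the origin (TCP) lies between the finger pads; the fingertips stand 25 mm ahead of it and the grasp point (between the pads) lies 6 mm ahead of it (r.nose_length is the z of the fingertips in the tool frame, in m); z points along the fingers, x is the direction in which the jaws open and shut, and the axes are right-handed (so a half turn about z gives the same grasp; the last joint's range is limited). The gripper opens to 94 mm and grips with 3 to 60 N. Pads are 16 mm wide; open, the fingers measure 119 mm over their backs; the gripper's body (75 mm by 177 mm) begins 78 mm behind the grasp point.
Start: joints at [-1.317, 0.276, 1.505, -0, 1.361, -0.121], TCP at [0.211, -0.535, 0.23] pointing down, gripper open.
Joint ranges: [-2.89, 2.89], [-0.75, 2.08], [0.22, 2.7], [-1.18, 4.32], [0.11, 2.71], [-2.7, 2.7]. Speed limits (rad/s): [2.57, 2.57, 3.14, 3.14, 3.14, 3.14].

### API

Orientations are given as a unit quaternion [w, x, y, z].
In Python, from plant import r, gripper_to, inverse_kinematics, vision, models, telemetry gives the robot as it stands. Calls block until the motion is done:
- r.move_to(position, orientation): joint-space move of the TCP to a pose.
- r.move_l(position, rot=None, vel=0.15, guard=None): straight line of the TCP; rot=None keeps the orientation; vel is the mean speed in m/s. With guard (N) it stops when the force on the tool has changed by that much, and returns True; else False.
- r.movej(angles): joint-space move.
- gripper_to(opening, f_grip=None): finger opening in m; f_grip is the grip in N (None keeps the last); returns when the fingers have stopped.
- r.hold(seconds).
- inverse_kinematics(position, orientation): joint angles nearest the present ones, or None.
- vision.snapshot(name): name is "side" or "top" or "wrist"; returns the picture (480x640x3 uint8, red, green, blue); there is no depth.
- vision.get_calibration(name): a dict with "fx", "fy", "cx", "cy" (pixels), "D" ([k1, k2, p1, p2, k3] as OpenCV has them; the pictures are not rectified), "position" and "orientation" of the camera in the world. Camera axes: x right, y down, z forward; pixel columns grow to the right and rows downward; lengths in m; the calibration is good to about 2 mm. A picture is of the moment at which its call begins: read the wrist's pose just before it. get_calibration takes no time and is no camera call; for the wrist camera it gives the pose at the moment of the call.
A pose or a line that the arm cannot do raises r.PlanningError and nothing moves.
- r.sign_off(): hands the job in, once; it reports no verdict.
Trained networks look in the newest picture that a camera, given by its name, has taken for a name from the list of things; names that differ only in an ending like _2 or _b are one class to them, and where a whole thing is asked for, a point or a joint stands for the part that bears it (a point fixed in the world has none). Each returns a list of dicts, best first, with "score" (0 to 1); they miss things now and then, are a little off and sometimes report something else, mostly with a low value. They report only what shows in the picture. A call takes as long as a camera call. They do not tell look-alikes from the thing itself.
- models.boxes_of(thing, camera): "at" ([x, y, z] in m, in world coordinates, good to about 4 mm: the middle of the surface that is visible of it).
- models.regions_of(thing, camera): "pixels" (480x640 bool, what is visible of it).
- models.mark_of(thing, camera): "at" ([x, y, z] in m, in world coordinates, good to about 4 mm: a listed point, or the origin of a listed thing).
Readings, each from a call of its own:
- telemetry.current_t(): time.
- telemetry.current_joints(): joint angles.
- telemetry.current_dq(): joint speeds.
- telemetry.current_joint_efforts(): joint torques, N m.
- telemetry.current_ee_pos(): TCP position.
- telemetry.current_tool_rot(): TCP orientation.
- telemetry.current_wrist_force(): force on the tool from outside, world axes, zero at the start.
- telemetry.current_torque(): the same for the moment, N m.
- telemetry.current_opening(): finger opening in m.
Only numpy, scipy, OpenCV 4.12 (cv2) and the standard library are available. Lean on these libraries where they do the work, as an engineer would, in place of code of your own. Each camera call takes 0.05 s, during which the arm holds its last target. There are 200 camera calls.

### The job

Put the steel bottle in the small round white tray, the cup in the large round one, the baby monitor in the rectangular one and the toy duck in the oval one, monitor and duck lined up lengthwise with their trays. Each must stand upright, flat on the floor of its tray inside the rim, and be let go; tip none of them over, and leave the cream jar and the pacifier where they are.

Things in the scene. Friction and masses are not known exactly. Their poses are not given: they have to be found in the camera images.
- bottle: Stainless steel bottle with black ribbed twist cap, standing upright: straight round body 44 mm in diameter up to 98 mm, short shoulder, cap 34 mm in diameter from 105 to 125 mm (its top). About 0.19 kg. Origin: centre of its underside; z up along the bottle.
- cup: Plain white ceramic cup without handle, standing open side up: straight-sided, 64 mm outside diameter, 75 mm high, wall 4 mm, empty. About 0.2 kg. Origin: centre of its underside; z up.
- monitor: Baby-monitor parent unit standing upright: white plastic box with dark screen on one broad face, 36 mm deep (its x), 66 mm wide (its y), 105 mm high (its z), with a 10 mm thick aerial stub on top reaching 116 mm. The screen faces its -x. About 0.18 kg. Origin: centre of its underside.
- duck: Yellow plastic toy duck with a flat underside: body is an upright-sided oval (straight flanks, half-round ends) 76 mm long (its x) and 48 mm wide (its y), 46 mm high; the head, 36 mm wide, sits on it 14 mm ahead of the centre and reaches 74 mm; a small pointed tail at the rear reaches 58 mm. Beak towards its +x. About 0.07 kg. Origin: centre of the underside of the body; z up.
- tray_small_round: Small round tray, the bottle's: inside diameter 62 mm, outside 78 mm. Fixed to the dresser. White plastic, floor 3 mm thick, round-bead rim 8 mm wide whose top is 10 mm above the dresser top. Origin: centre of its underside, on the dresser top; z up. 
- tray_large_round: Large round tray, the cup's: inside diameter 84 mm, outside 100 mm. Fixed to the dresser. White plastic, floor 3 mm thick, round-bead rim 8 mm wide whose top is 10 mm above the dresser top. Origin: centre of its underside, on the dresser top; z up. 
- tray_rect: Rectangular tray, the monitor's: inside 56 mm along its x and 86 mm along its y (outside 72 x 102 mm). Fixed to the dresser. White plastic, floor 3 mm thick, round-bead rim 8 mm wide whose top is 10 mm above the dresser top. Origin: centre of its underside, on the dresser top; z up. The monitor's x lies along the tray's x, either way round.
- tray_oval: Oval tray (straight sides, half-round ends), the duck's: inside 96 mm along its x and 68 mm along its y (outside 112 x 84 mm). Fixed to the dresser. White plastic, floor 3 mm thick, round-bead rim 8 mm wide whose top is 10 mm above the dresser top. Origin: centre of its underside, on the dresser top; z up. The duck's length lies along the tray's length (x), either way round.
- jar: Small amber glass cream jar with metal lid, 46 mm in diameter and 48 mm high, standing loose among the things; a bystander to be left where it is. Origin: centre of its underside.
- pacifier: Baby's pacifier lying on its round clear shield, teat up: shield 40 mm in diameter, 37 mm high in all, loose among the things; a bystander to be left where it is. Origin: centre of its underside.
Not all that is in view belongs to the job. What is shaped like the monitor but purple or red is not meant.

How it is judged:
By the outcome, as a careful person would: the job done as asked, in the order asked, and still so for the second after the job is handed in, with the robot touching nothing.
It also fails if it takes over 99 s, if anything falls off the work surface, if the arm or the gripper's body presses on something with over 40 N, if the wrist force passes 120 N, or if a joint passes its speed limit or range.

## Working session

There is one attempt and no reset: what is moved stays moved. The work goes in short steps, each a Python script; the robot and the scene stay as the last script left them, time stands still between calls to the robot, and variables do not carry over. Pictures are saved under pics/ and viewed, about 12 in all and at most 16, crops included, and the job is handed in when it is done.

```bash
mkdir -p pics; ls
python3 - <<'E'
from plant import r, vision, models, telemetry
import cv2, numpy as np
for c in ["top","side"]:
    im=vision.snapshot(c); cv2.imwrite(f"pics/{c}1.png",im[:,:,::-1])
    k=vision.get_calibration(c); print(c,k)
    for t in ["bottle","cup","monitor","duck","tray_small_round","tray_large_round","tray_rect","tray_oval","jar","pacifier"]:
        print(t,[(np.round(d["at"],3).tolist(),round(d["score"],2)) for d in models.mark_of(t,c)][:4])
print(telemetry.current_t(), r.nose_length)
E
```

```text
pics
top {'fx': 452.47187565279677, 'fy': 452.47187565279677, 'cx': 321.05870256321435, 'cy': 238.66042745412315, 'D': array([0.03153748, 0.        , 0.        , 0.        , 0.        ]), 'position': array([ 0.44475302, -0.00357167,  0.8975854 ]), 'orientation': array([ 0.02135098, -0.69771214,  0.71599392, -0.00972692])}
bottle [([0.632, 0.282, -0.001], 0.87)]
cup [([0.45, -0.271, 0.0], 0.72)]
monitor [([0.349, -0.009, 0.002], 0.88), ([0.443, 0.091, -0.006], 0.83), ([0.35, 0.153, 0.004], 0.64)]
duck [([0.466, 0.277, 0.005], 0.57)]
tray_small_round [([0.54, 0.003, -0.001], 0.62), ([0.629, -0.088, 0.004], 0.57)]
tray_large_round [([0.648, -0.289, 0.001], 0.64)]
tray_rect [([0.626, 0.084, -0.001], 0.69)]
tray_oval [([0.444, 0.088, -0.0], 0.69), ([0.465, -0.11, -0.001], 0.65)]
jar [([0.538, 0.002, -0.004], 0.6)]
pacifier []
side {'fx': 470.05037143007706, 'fy': 470.05037143007706, 'cx': 318.706855901102, 'cy': 246.67949948282666, 'D': array([0.00539273, 0.        , 0.        , 0.        , 0.        ]), 'position': array([0.3073355 , 0.50666975, 0.5939286 ]), 'orientation': array([ 0.07187094, -0.17144106,  0.91159651, -0.36665287])}
bottle [([0.633, 0.273, 0.0], 0.95), ([0.645, -0.291, 0.001], 0.64)]
cup [([0.452, -0.27, -0.004], 0.89)]
monitor [([0.349, -0.003, -0.004], 0.89), ([0.347, 0.148, -0.002], 0.86)]
duck [([0.459, 0.275, -0.001], 0.78)]
tray_small_round [([0.629, -0.084, -0.005], 0.58)]
tray_large_round [([0.648, -0.289, 0.002], 0.68)]
tray_rect [([0.623, 0.087, -0.005], 0.67)]
tray_oval [([0.463, -0.108, 0.001], 0.84), ([0.635, 0.273, -0.001], 0.63)]
jar [([0.54, 0.003, -0.0], 0.92), ([0.634, 0.273, -0.0], 0.48)]
pacifier [([0.554, -0.183, 0.001], 0.81), ([0.635, 0.274, -0.0], 0.18)]
1.1 0.025
```

View pics/top1.png

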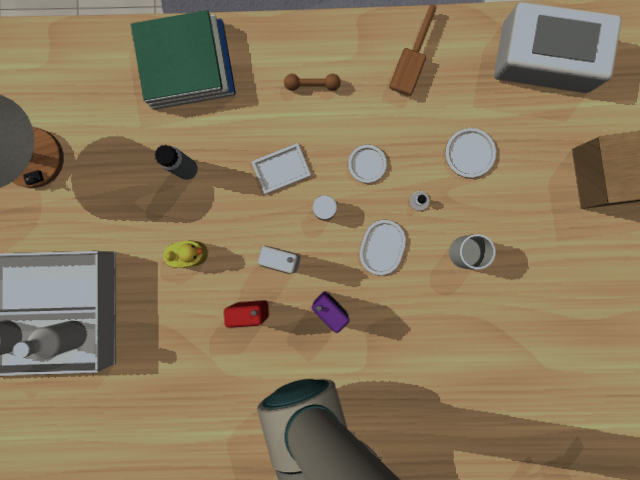

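View pics/side1.png

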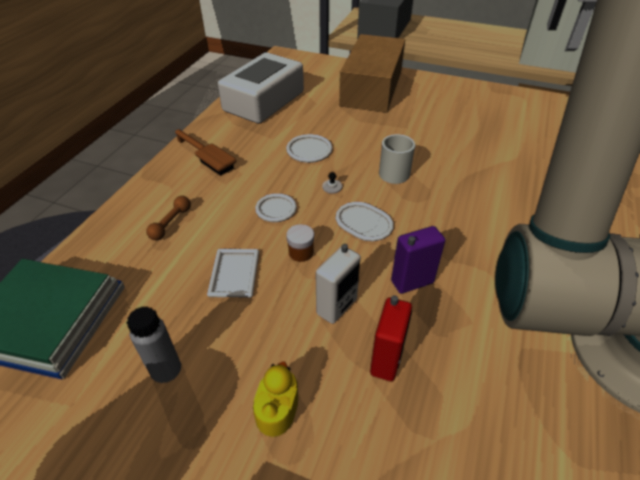

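Picture 1 (top): bottle (175,160), duck (185,254), cup (472,251), jar (325,207), pacifier (420,201). Monitor-shaped things are white (279,259), red (245,314) and purple (331,312); the white one fits the description. Trays are rect (282,169), small round (367,164), large round (471,153) and oval (383,247).
Picture 2 (side) agrees. The white one at (338,285) has the dark screen. I'll fit model silhouettes in both views.

```bash
cat > h.py <<'E'
from plant import r, gripper_to, inverse_kinematics, vision, models, telemetry
import cv2, numpy as np
from scipy.optimize import minimize
from scipy.spatial.transform import Rotation as R
a=np.linspace(0,2*np.pi,40,endpoint=False)
def cyl(d,z0,z1,x=0):
    return np.vstack([np.c_[x+d/2*np.cos(a),d/2*np.sin(a),0*a+z] for z in (z0,z1)])
def box(lx,ly,z0,z1): return np.array([[i*lx/2,j*ly/2,z] for i in(-1,1) for j in(-1,1) for z in(z0,z1)])
def stad(l,w,z0,z1): return np.vstack([cyl(w,z0,z1,(l-w)/2),cyl(w,z0,z1,-(l-w)/2)])
S={"bottle":[cyl(.044,0,.098),np.vstack([cyl(.044,.098,.098),cyl(.034,.105,.105)]),cyl(.034,.105,.125)],
"cup":[cyl(.064,0,.075)],"monitor":[box(.036,.066,0,.105),cyl(.010,.105,.116)],
"duck":[stad(.076,.048,0,.046),np.vstack([cyl(.030,.04,.066,.014),cyl(.036,.056,.056,.014),cyl(.016,.074,.074,.014)])],
"tray_small_round":[cyl(.078,0,.006)],"tray_large_round":[cyl(.1,0,.006)],
"tray_rect":[box(.072,.102,0,.006)],"tray_oval":[stad(.112,.084,0,.006)]}
def project(P,k):
    q=np.array(k["orientation"]); Rm=R.from_quat(q[[1,2,3,0]]).as_matrix().T
    K=np.array([[k["fx"],0,k["cx"]],[0,k["fy"],k["cy"]],[0,0,1]])
    return cv2.projectPoints(np.asarray(P,float).reshape(-1,3),cv2.Rodrigues(Rm)[0],-Rm@k["position"],K,k["D"])[0][:,0]
def render(t,p,k,z=0):
    m=np.zeros((480,640),np.float32); c,s=np.cos(p[2]),np.sin(p[2])
    for P in S[t]:
        W=np.c_[p[0]+c*P[:,0]-s*P[:,1],p[1]+s*P[:,0]+c*P[:,1],P[:,2]+z]
        n=np.zeros((480,640),np.uint8)
        cv2.fillConvexPoly(n,np.int32(np.round(cv2.convexHull(project(W,k).astype(np.float32))*16)),255,cv2.LINE_AA,4)
        m=np.maximum(m,n/255.)
    return m
def fit(t,p0,views,z=0,yaws=(0,.6,1.2,1.8,2.4)):
    """views: list of (mask, calib)"""
    def cost(v):
        p=[v[0]/1000,v[1]/1000,v[2]/20]; s=0
        for m,k in views:
            q=render(t,p,k,z); s+=1-np.minimum(q,m).sum()/np.maximum(q,m).sum()
        return s/len(views)
    best=None
    for y in (yaws if t in("monitor","duck","tray_rect","tray_oval") else (0,)):
        v0=np.array([p0[0]*1000,p0[1]*1000,y*20])
        o=minimize(cost,v0,method="Nelder-Mead",options=dict(initial_simplex=v0+np.array([[0,0,0],[8,0,0],[0,8,0],[0,0,6]]),xatol=.05,fatol=1e-4,maxiter=150))
        if best is None or o.fun<best.fun: best=o
    return np.array([best.x[0]/1000,best.x[1]/1000,best.x[2]/20]),best.fun
def mask(t,cam,k,p0,z=.03):
    u=project([[p0[0],p0[1],z]],k)[0]; b=None
    for d in models.regions_of(t,cam):
        ys,xs=np.nonzero(d["pixels"])
        if len(xs)<30: continue
        e=np.hypot(xs.mean()-u[0],ys.mean()-u[1])
        if e<40 and (b is None or e<b[0]): b=(e,d["pixels"].astype(np.float32))
    return None if b is None else b[1]
E
python3 - <<'E'
from h import *
import json
G={"bottle":(.632,.278),"cup":(.451,-.27),"monitor":(.443,.09),"duck":(.463,.276),"tray_small_round":(.629,-.086),"tray_large_round":(.648,-.289),"tray_rect":(.625,.085),"tray_oval":(.464,-.109)}
out={};im={}
for c in("top","side"): im[c]=vision.snapshot(c)
crop=im["top"][215:345,205:375]; cv2.imwrite("pics/crop.png",cv2.resize(crop,None,fx=4,fy=4)[:,:,::-1])
for t,p in G.items():
    V=[]
    for c in("top","side"):
        k=vision.get_calibration(c); m=mask(t,c,k,p,.05 if "tray" not in t else .005)
        if m is not None:
            V.append((m,k)); q,f=fit(t,p,V[-1:]); print(t,c,np.round(q,4),round(f,3))
    if len(V)==2:
        q,f=fit(t,p,V); print(t,"both",np.round(q,4),round(f,3))
    out[t]=q.tolist()
json.dump(out,open("poses.json","w"))
print(vision.get_calibration("wrist"),telemetry.current_t())
E
```

```text
bottle top [0.6312 0.2757 0.0336] 0.089
bottle side [0.6345 0.2736 0.1632] 0.084
bottle both [0.6316 0.2758 0.1578] 0.089
cup top [ 0.4513 -0.2696  0.2523] 0.122
cup side [ 0.4513 -0.2737  0.129 ] 0.089
cup both [ 0.4509 -0.271   0.2175] 0.108
monitor top [0.4458 0.085  2.9073] 0.129
monitor side [0.4461 0.0845 3.0064] 0.1
monitor both [0.4456 0.0845 2.9358] 0.124
duck top [0.4611 0.2725 1.6847] 0.116
duck side [0.4631 0.2694 1.7678] 0.088
duck both [0.4619 0.271  1.7795] 0.112
tray_small_round top [ 0.6322 -0.0848 -0.0278] 0.065
tray_small_round side [ 0.6343 -0.0912  0.0211] 0.121
tray_small_round both [ 0.6328 -0.0859 -0.0944] 0.107
tray_large_round top [ 0.6459 -0.2882  0.099 ] 0.084
tray_large_round side [ 0.6498 -0.2951  0.2257] 0.092
tray_large_round both [ 0.6478 -0.2907  0.1978] 0.104
tray_rect top [0.6267 0.0874 0.3505] 0.056
tray_oval top [ 0.4648 -0.1101 -0.3402] 0.056
tray_oval side [ 0.4664 -0.1164 -0.3921] 0.101
tray_oval both [ 0.4653 -0.1109  2.7781] 0.088
{'fx': 411.831783594886, 'fy': 411.831783594886, 'cx': 316.90594366107945, 'cy': 242.05247020984726, 'D': array([-0.06239553,  0.        ,  0.        ,  0.        ,  0.        ]), 'position': array([ 0.27126105, -0.51125678,  0.38473382]), 'orientation': array([ 0.09574622,  0.82095826, -0.55908331, -0.06546799])} 2.0
```

View pics/crop.png

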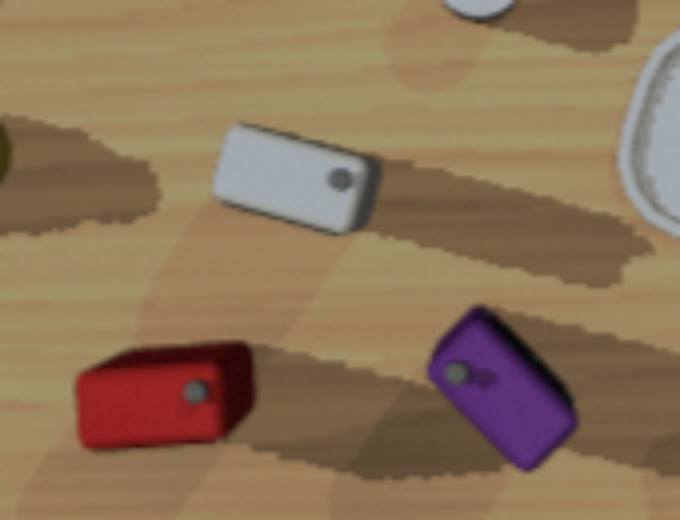

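Picture 3 (crop): the white unit at (290,180), with its grey aerial stub, stands clear of the red one (165,395) and the purple one (500,390). It is the one meant. Next I'll refine the tray poses and the bottle with the wrist camera.

```bash
cat >> h.py <<'E'
import json
def quat(phi):
    q=(R.from_euler("z",phi)*R.from_euler("x",np.pi)).as_quat(); return q[[3,0,1,2]]
def best_phi(p,phi):
    j=telemetry.current_joints(); c=[]
    for k in(-1,0,1):
        s=inverse_kinematics(p,quat(phi+k*np.pi))
        if s is not None: c.append((np.abs(np.array(s)-j).max(),phi+k*np.pi))
    return min(c)[1]
def go(x,y,z,phi):
    """z: height of the TCP"""
    p=[x,y,z]; ph=best_phi(p,phi); r.move_to(p,quat(ph)); return ph
def look(things,P,save=None):
    k=vision.get_calibration("wrist"); im=vision.snapshot("wrist")
    if save: cv2.imwrite(f"pics/{save}.png",im[:,:,::-1])
    o={}
    for t,z in things:
        m=mask(t,"wrist",k,P[t],.005 if "tray" in t else .05)
        if m is None: print(t,"not seen"); continue
        y=P[t][2]
        q,f=fit(t,P[t],[(m,k)],z,(y-.15,y+.15)); o[t]=q; print(t,np.round(q,4),"iou loss",round(f,3),"was",np.round(P[t],4))
    return o
E
python3 - <<'E'
from h import *
P=json.load(open("poses.json"))
ph=go(.5,-.12,.36,-1.5); print("phi",ph,telemetry.current_joints(),telemetry.current_t())
k=vision.get_calibration("wrist");print(k["position"],R.from_quat(np.array(k["orientation"])[[1,2,3,0]]).as_matrix()[:,2])
look([(t,0) for t in P if "tray" in t],P,"w1")
go(P["bottle"][0],P["bottle"][1],.30,0)
look([("bottle",0)],P,"w2"); print(telemetry.current_t(),telemetry.current_joints())
a=[cv2.imread(f"pics/w{i}.png") for i in(1,2)]; cv2.imwrite("pics/w12.png",cv2.resize(np.hstack(a),(800,300)))
E
```

```text
phi -1.5 [-3.72020839e-01  1.36704902e-01  1.37552682e+00 -4.46748420e-04
  1.62991478e+00  1.12890698e+00] 3.8917
[ 0.56515297 -0.11651429  0.5138426 ] [-0.23068923 -0.01585148 -0.97289836]
tray_small_round [ 0.6295 -0.0843  0.1554] iou loss 0.054 was [ 0.6328 -0.0859 -0.0944]
tray_large_round [ 0.6448 -0.289   0.0644] iou loss 0.039 was [ 0.6478 -0.2907  0.1978]
tray_rect [0.6248 0.0878 0.3602] iou loss 0.039 was [0.6267 0.0874 0.3505]
tray_oval not seen
bottle [0.6302 0.2755 0.3265] iou loss 0.042 was [0.6316 0.2758 0.1578]
5.8 [ 3.08822252e-01  4.29041284e-01  1.10161863e+00 -4.25066471e-04
  1.61014753e+00  3.10943032e-01]
```

View pics/w12.png

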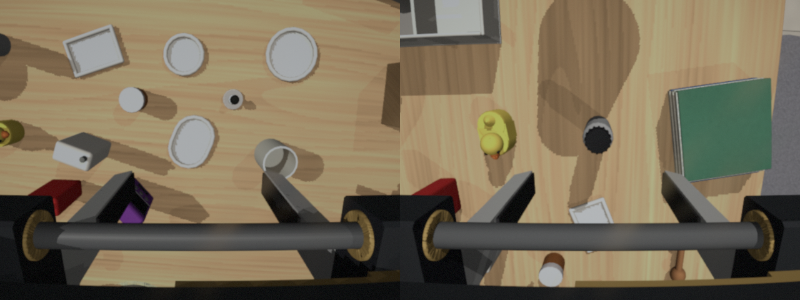

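Picture 4 (wrist, two views side by side): on the left all trays are plainly visible; on the right the bottle at (598,135) is clear of the duck (493,135) and the books. Wrist and top estimates agree to about 3 mm, so I'll pick the bottle.

```bash
cat >> h.py <<'E'
T={"tray_small_round":(.631,-.0847,0),"tray_large_round":(.6454,-.2887,0),"tray_rect":(.6258,.0876,.356),"tray_oval":(.4648,-.1105,-.345)}
def pick(x,y,phi,g,op,f,lift):
    """g: height of the grasp point above the table"""
    z=g+.006; gripper_to(op,f)
    ph=go(x,y,z+.11,phi); 
    hit=r.move_l([x,y,z],vel=.12,guard=8); print("hit" if hit else "clear",np.round(telemetry.current_ee_pos(),4))
    if hit: return False
    w=gripper_to(0,f); r.hold(.2); print("opening",telemetry.current_opening())
    r.move_l([x,y,z+lift],vel=.2); r.hold(.1); print("lifted opening",telemetry.current_opening(),np.round(telemetry.current_wrist_force(),2))
    return ph
def place(x,y,phi,g,op,lift):
    z=g+.006+.003
    go(x,y,z+lift,phi); r.move_l([x,y,z+.012],vel=.2); r.hold(.2)
    hit=r.move_l([x,y,z-.001],vel=.03,guard=4); print("touch",hit,np.round(telemetry.current_ee_pos()-[x,y,z],4))
    r.hold(.2); gripper_to(op); r.hold(.2); r.move_l([x,y,z+.12],vel=.2)
    print("t",telemetry.current_t())
E
python3 - <<'E'
from h import *
if pick(.6305,.2755,0,.068,.075,25,.14) is not False:
    x,y,_=T["tray_small_round"]; place(x,y,0,.068,.072,.14)
P=json.load(open("poses.json")); P["bottle"]=[x,y,0]
im=vision.snapshot("top"); k=vision.get_calibration("top"); m=mask("bottle","top",k,(x,y),.06)
if m is not None: print(fit("bottle",(x,y),[(m,k)],.003))
cv2.imwrite("pics/t2.png",im[:,:,::-1])
go(.451,-.271,.26,-.6); look([("cup",0)],P,"w3"); print(telemetry.current_t())
a=[cv2.imread(f"pics/{i}.png") for i in("t2","w3")]; cv2.imwrite("pics/c2.png",cv2.resize(np.hstack(a),(800,300)))
E
```

```text
clear [0.6313 0.2758 0.0751]
opening 0.04359067365783965
lifted opening 0.04373250714700895 [ 0.35 -0.16 -2.79]
touch True [ 0.0002 -0.0001  0.    ]
t 14.2167
(array([ 0.59583862, -0.05975164,  0.35678049]), np.float64(0.9306048397854914))
cup not seen
15.4583
```

View pics/c2.png

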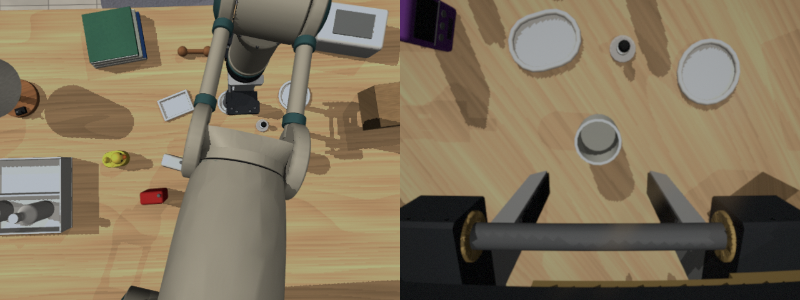

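Picture 5: the arm hid the bottle in the top view; the wrist view shows the cup at (597,140), which the net missed. I'll look again at both.

Run:
```python
from h import *
P=json.load(open("poses.json"))
o=look([("cup",0)],P,"w3")
for c in("side","top"):
    im=vision.snapshot(c); k=vision.get_calibration(c); m=mask("bottle",c,k,T["tray_small_round"],.06)
    if m is not None: print(c,fit("bottle",T["tray_small_round"],[(m,k)],.003))
    cv2.imwrite(f"pics/{c}3.png",im[:,:,::-1])
a=[cv2.imread(f"pics/{i}3.png") for i in("top","side")]; cv2.imwrite("pics/c3.png",cv2.resize(np.hstack([i[:,100:500] for i in a]),(800,480)))
```

```text
cup [ 0.4492 -0.2711  0.3219] iou loss 0.047 was [ 0.4509 -0.271   0.2175]
side (array([ 0.63323428, -0.08720177,  0.27984897]), np.float64(0.10670910242188514))
top (array([ 0.63055399, -0.08322523,  0.12645901]), np.float64(0.16646972221146017))
```

View pics/c3.png

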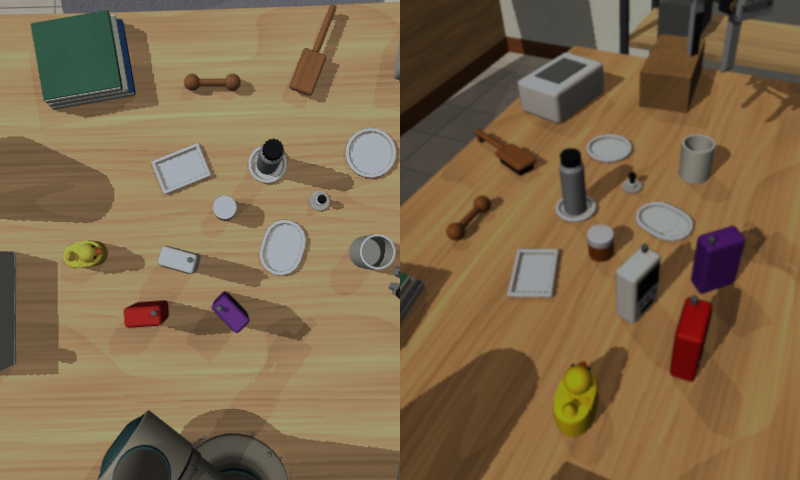

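Picture 6: the bottle stands upright inside the small tray at (267,163) in the top view and (573,205) in the side view. Cup next.

Run:
```python
from h import *
P=json.load(open("poses.json"))
if pick(.4497,-.2711,-.6,.047,.090,25,.10) is not False:
    x,y,_=T["tray_large_round"]; place(x,y,-.6,.047,.090,.10)
go(.445,.085,.30,-.23)
o=look([("monitor",0)],P,"w4")
for c in("side","top"):
    im=vision.snapshot(c); k=vision.get_calibration(c); m=mask("cup",c,k,T["tray_large_round"],.04)
    if m is not None: print(c,fit("cup",T["tray_large_round"],[(m,k)],.003))
    cv2.imwrite(f"pics/{c}4.png",im[:,:,::-1])
print(telemetry.current_t())
a=[cv2.imread(f"pics/{i}.png") for i in("w4","side4")]; cv2.imwrite("pics/c4.png",cv2.resize(np.hstack(a),(800,300)))
```

```text
clear [ 0.4504 -0.2716  0.0538]
opening 0.06374774944527137
lifted opening 0.06356538500579548 [-0.55  0.83 -2.2 ]
touch True [-0.0001  0.0001  0.0001]
t 23.0583
monitor [0.4435 0.089  2.8453] iou loss 0.069 was [0.4456 0.0845 2.9358]
top (array([ 0.64644117, -0.28797641,  0.19961469]), np.float64(0.09726323480166821))
24.9833
```

View pics/c4.png

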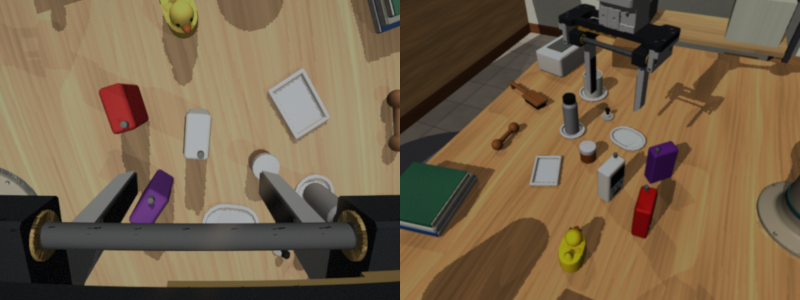

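Picture 7: wrist view shows the white monitor at (197,135) with room on both sides for the fingers. The cup fits at (.646,-.288) in the large tray. Monitor next.

Run:
```python
from h import *
P=json.load(open("poses.json"))
if pick(.444,.0885,-.27,.068,.062,25,.13) is not False:
    x,y,p=T["tray_rect"]; place(x,y,p,.068,.060,.13)
go(.462,.271,.26,1.72-np.pi/2)
o=look([("duck",0)],P,"w5")
for c in("side","top"):
    im=vision.snapshot(c); k=vision.get_calibration(c)
    for t,q in(("monitor","tray_rect"),("cup","tray_large_round")):
        m=mask(t,c,k,T[q],.05)
        if m is not None: print(t,c,fit(t,T[q],[(m,k)],.003,(.2,.5)))
    cv2.imwrite(f"pics/{c}5.png",im[:,:,::-1])
print(telemetry.current_t(),telemetry.current_joints())
a=[cv2.imread(f"pics/{i}.png") for i in("w5","side5")]; cv2.imwrite("pics/c5.png",cv2.resize(np.hstack(a),(800,300)))
```

```text
clear [0.4449 0.0885 0.0748]
opening 0.03582604538498188
lifted opening 0.03600006919768476 [-0.45 -0.09 -1.9 ]
touch True [ 0.0001 -0.0001  0.0001]
t 32.675
duck [0.459  0.2716 1.7249] iou loss 0.069 was [0.4619 0.271  1.7795]
monitor side (array([0.62069714, 0.07556625, 0.65368564]), np.float64(0.45960097156142077))
cup side (array([ 0.64626244, -0.29439095, -0.03228611]), np.float64(0.3114500268793119))
cup top (array([ 0.64585902, -0.28830133,  0.12676901]), np.float64(0.04749938880389559))
34.075 [ 3.99536564e-01  2.01340739e-01  1.53436729e+00 -8.69730861e-05
  1.40628215e+00  2.51280319e-01]
```

View pics/c5.png

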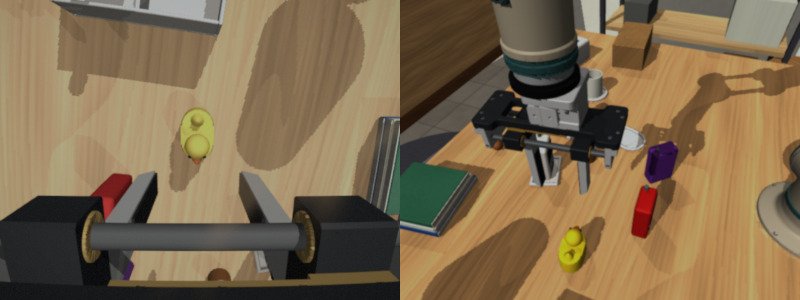

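Picture 8: the duck is at (197,135) with its beak towards -y. I'll refit it with that heading, then pick and place it.

Run:
```python
from h import *
P={"duck":(.460,.2716,-1.41)}
o=look([("duck",0)],P).get("duck",np.array(P["duck"]))
if abs(o[2]+1.41)<.25 and np.hypot(o[0]-.46,o[1]-.2716)<.008:
    if pick(o[0],o[1],o[2]+np.pi/2,.030,.072,15,.14) is not False:
        x,y,p=T["tray_oval"]; place(x,y,p+np.pi/2,.030,.066,.14)
    go(.35,-.40,.35,.0)
    for c in("side","top"):
        im=vision.snapshot(c); k=vision.get_calibration(c)
        for t,q in(("monitor","tray_rect"),("cup","tray_large_round"),("bottle","tray_small_round"),("duck","tray_oval")):
            m=mask(t,c,k,T[q],.05); y=T[q][2]
            if m is not None: print(t,c,fit(t,T[q],[(m,k)],.003,(y,y+np.pi) if t=="duck" else (y-.1,y+.1)))
        cv2.imwrite(f"pics/{c}6.png",im[:,:,::-1])
    print(telemetry.current_t())
    cv2.imwrite("pics/t6.png",cv2.resize(cv2.imread("pics/top6.png")[120:320,220:520],(800,533)))
```

```text
duck not seen
clear [0.4607 0.2719 0.0368]
opening 0.048060366302183036
lifted opening 0.04831348977654059 [-0.31 -0.18 -1.34]
touch True [-0.     -0.     -0.0001]
t 42.3417
monitor side (array([0.62943108, 0.08125237, 0.42553618]), np.float64(0.09904406168166024))
bottle side (array([ 0.63403873, -0.0886948 ,  0.08929031]), np.float64(0.10647984988617643))
duck side (array([ 0.46725641, -0.11397029,  2.64883169]), np.float64(0.08967242971344624))
monitor top (array([0.62524238, 0.08567249, 0.34485657]), np.float64(0.12208231477637876))
cup top (array([ 0.6457984 , -0.28793191,  0.17603379]), np.float64(0.0552934111187372))
bottle top (array([ 0.63193194, -0.08404082,  0.10895881]), np.float64(0.09017252654254504))
duck top (array([ 0.46634999, -0.11124537, -0.38654022]), np.float64(0.08602669239427563))
44.2083
```

View pics/t6.png

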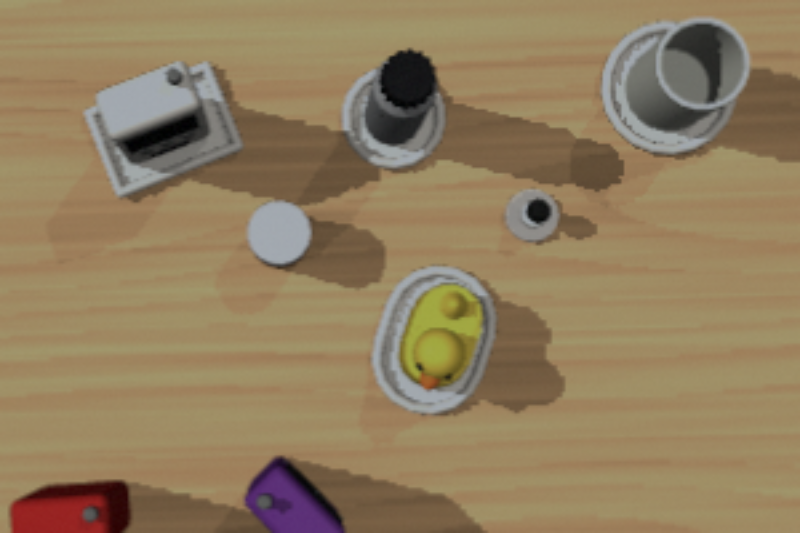

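View pics/side6.png

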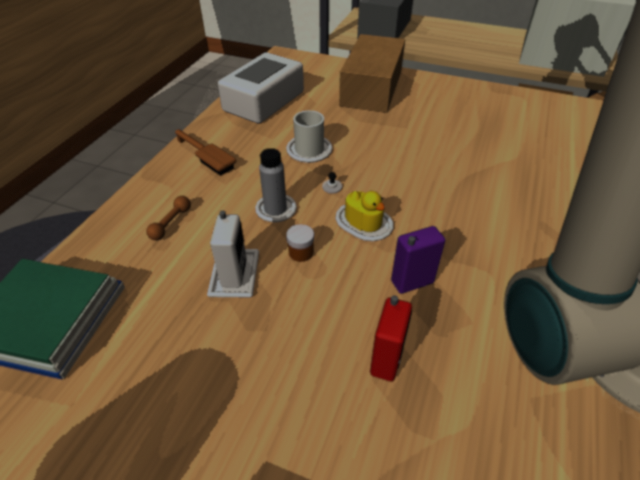

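Pictures 9 and 10: all four things stand upright inside their trays. The jar at side (300,243) and the pacifier at (332,183) sit at the same pixels as at the start. Each thing met its tray floor within 0.1 mm of the expected height, and the gripper is clear, so I'll hand in.

```bash
python3 -c "
from plant import r,telemetry
r.hold(.3); r.sign_off(); print(telemetry.current_t())"
```

```text
the job is handed in; nothing more can be done
the job is handed in; nothing more can be done
```

I placed the bottle, cup, white monitor and duck in their trays in that order, then handed the job in at about 44.5 s of robot time.

**Last checks:**
- **Height:** each thing touched down within 0.1 mm of its tray floor's expected height.
- **Upright:** the final top and side pictures show all four upright inside the rims.
- **Position and alignment:** the final top-view fits put each thing within about 2 mm of its tray's centre. The monitor is within about 1° of its tray's direction and the duck within about 2.5°.
- **Bystanders:** the jar and pacifier look unmoved in the side picture.

**What failed or disagreed:**
- The side-view fits differ from the top view by up to about 6 mm. They put the duck roughly 9° off its tray's direction and the monitor about 4° off. I trusted the top view, because the side view showed the same kind of offset on the trays.
- The networks missed the cup once. They also missed the duck just before its grasp, so I used the earlier fit, and the fingers closed on it at 48 mm as expected.
- Two mid-run checks of placed things (bottle from above, monitor from the side) gave meaningless fits because the arm was in the way. The later pictures replaced them.

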